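# Lock the floating clamp strap of a welding fixture with a quarter-turn T-bolt

### The job

Take the orange-winged T-bolt out of its stand, feel its T-head into the slot of the fixture's floating aluminium strap, push it down against the spring and give it a quarter turn clockwise (seen from above), let the spring lift it into its locking groove, and let go so that it stands upright, locked across the slot. Push and turn gently: never load the fixture with more than about 35 N. Leave the blue bolt and everything else where it is.

Things in the scene. Friction and masses are not known exactly. Their poses are not given: they have to be found in the camera images.
- bolt: T-bolt with orange wing, about 150 g, 66 mm tall, upright in a grey stand. Origin: centre of the T-head's underside; z up; x along both T-head and wing (same after half a turn). From the bottom: T-head 26 (x) x 9 (y) x 8 mm, its lowest 2.5 mm narrowed to 23 x 8.5; shank 8 mm round; collar 26 mm round at 26 to 30 mm; wing 36 (x) x 14 (y) mm at 30 to 66 mm. Grip the wing across its 14 mm.
- bolt_grip (a point): Good grip height on the orange wing: on the bolt's axis, 54 mm above its origin (12 mm under the wing's top).
- fixture: Welding fixture, fixed to the table. Origin: centre of its underside on the table, below the middle of the strap's travel; z up. Blue base 200 x 160 x 12 mm (x from -70 to 130 mm), steel rail at x = -55 mm, square tube workpiece along y at x = 95 mm, both lower than the strap. Only the bolt's entry slot in the strap matters.
- strap_mid (a point): Point of the fixture at 70 mm height: MIDDLE OF TRAVEL of the floating aluminium strap, on its top face. The strap (6 mm thick, flat, 110 mm wide in y, nothing above it) stands anywhere within 22 mm either side of here along the fixture's y, held by about 8 N of friction; this point does not move with it, so look or feel for the slot. No play in x.
- slot_rule (a point): The same point (fixture axes). The slot is in the strap's own middle, at the fixture's x = 0: 31 mm long along the fixture's x, 11.5 mm wide along y, mouth chamfered 1 mm. The T-head goes in with the bolt's x along the fixture's x. Turned less than a quarter and let go, the spring lifts it against the strap's underside lips (or, not turned, part way out of the slot).
- plunger_rest (a point): Fixture point at 58 mm height, mid-travel: height where the T-head's underside (bolt origin) meets a sprung plunger below the slot (12 mm under the strap's top). Pushed on, it resists with about 3.5 N plus 1 N per mm and bottoms hard at 48 mm. Lips 3 mm thick under the strap free the bolt to turn only with its origin below 53 mm; 50 to 51 mm is good (about 11 N).
- locked_height (a point): Fixture point at 56 mm height, mid-travel: height of the bolt's origin when locked. It turns only clockwise seen from above; hard stops bar the other way and more than about 97 degrees. At 90 degrees, eased up, the spring (about 5 N) lifts the T-head 3 mm into a groove across the slot that keeps it: bolt x along the fixture's y, about 8 degrees of play.
- stand_a: Grey block, 70 (x) x 50 (y) x 34 mm high, fixed, origin centre of the underside; holds the orange bolt upright in a 31 x 13 mm hole through its middle, the bolt's x along its x, collar on its top, bolt origin 8 mm above the table. Lift the bolt straight up by 30 mm or more to clear it.
- long_bolt: The other T-bolt: the same shape but with a blue wing and a 38 mm long T-head that does not fit the fixture; stands in the other stand. Leave it alone.
- tube_offcut: Loose square steel tube offcut, 150 x 40 x 40 mm. Leave it alone.
- angle_bracket: Loose dark steel angle bracket, 60 x 50 x 60 mm high. Leave it alone.
- chipping_hammer: Loose hammer lying on the table, left. Leave it alone.
- spanner: Loose spanner lying on the table, right. Leave it alone.
- spray_can: Loose can, 64 mm across, 170 mm tall, red band. Leave it alone.
- tip_jar: Loose small jar, 56 mm across, 60 mm tall. Leave it alone.

How it is judged (in metres and radians):
On the way, in this order (a step that is already met when the one before it is completed fails the run):
1. the orange bolt is lifted out of its stand (height (world z) of bolt above 0.05 m), for 0.1 s.
2. its T-head is in the strap's slot, lying along it, pushed down onto the spring (bolt origin under 57 mm above the fixture's origin) (z of bolt in the frame of fixture between 0.04 and 0.057 m and angle between the x axis of bolt and the x axis of fixture, either way round below 0.3 rad and x of bolt in the frame of fixture between -0.006 and 0.006 m and y of bolt in the frame of fixture between -0.03 and 0.03 m), for 0.05 s.
At the end, for the whole second after the job is handed in: The orange bolt stands still and upright (within 0.1 rad) in the strap, T-head across the slot (bolt x within 0.25 rad of the fixture's y), lifted home into its locking groove (origin 54.4 to 57.5 mm above the fixture's origin, within 6 mm of its x = 0 and 30 mm of its y = 0) (z of bolt in the frame of fixture between 0.0544 and 0.0575 m and x of bolt in the frame of fixture between -0.006 and 0.006 m and y of bolt in the frame of fixture between -0.03 and 0.03 m and angle between the x axis of bolt and the y axis of fixture, either way round below 0.25 rad and angle between bolt's own z axis and vertical below 0.1 rad and linear speed of bolt below 0.02 m/s and angular speed of bolt below 0.2 rad/s); the robot touches nothing.
It fails at once if the bolt loads the fixture with more than 35 N (contact force between bolt and fixture above 35 N).
It fails at once if the robot itself presses on the fixture with more than 35 N (contact force between any of the arm, the fingers and fixture above 35 N).
It fails at once if the blue bolt is shifted by more than 10 mm or another loose thing by more than 20 mm (distance of long_bolt from where it was at the start of the episode above 0.01 m or distance of any of tube_offcut, angle_bracket, chipping_hammer, spanner, spray_can, tip_jar from where it was at the start of the episode above 0.02 m).
It also fails if it takes over 72 s, if anything falls off the work surface, if the arm or the gripper's body presses on something with over 40 N, if the wrist force passes 120 N, or if a joint passes its speed limit or range.

### The arm

A 6-joint arm with a two-finger parallel gripper is mounted at the origin on the work surface. World frame = base frame: x ahead of the robot, y to its left, z up, the work surface at z = 0. Lengths are in m, angles in degrees, forces in N, time in s.
With the tool pointing down it reaches from about 0.375 to 0.9 m from the base axis. Payload 3.1 kg.
Tool frame: the origin (TCP) lies at the very end of the fingers, on their centre line; the grasp point (between the pads) lies 19 mm behind it; z points along the fingers, y is the direction in which the jaws open and shut (so a half turn about z gives the same grasp; the last joint's range is limited). The gripper opens to 87 mm and grips with 3 to 60 N. Pads are 19 mm wide; open, the fingers measure 117 mm over their backs; the gripper's body (75 mm by 190 mm) begins 51 mm behind the grasp point.
Start: joints at [-82.821, 30.224, 82.088, -0, 67.689, -10.227], TCP at [0.187, -0.596, 0.223] pointing down, gripper open.
Joint ranges: [-176.69, 176.69], [-43.24, 126.21], [12.49, 139.97], [-82, 262], [0, 151.66], [-163.58, 163.58]. Speed limits (degrees/s): [159.86, 159.86, 180, 180, 180, 180].

### API

Orientations are given as a 3x3 rotation matrix whose columns are the frame's x, y, z axes.
In Python, from rig import readout, capture, camera_model, bot, spot_in, regions_of gives the robot as it stands.
- The arm moves only by the tool send_rows, never from a script. Its argument "moves" is a list that holds one entry, the list of rows, each a list of 7 numbers: the turn, a rotation vector about the tool's x, y, z in degrees, then the shift along the tool's x, y, z in cm, then the opening, from -1 (shut) to 1 (fully open). A call has exactly 5 rows; each row shifts and turns the commanded pose from where the row before left it, along the tool's axes as they then stand; what a row does not reach is not made up. A row lasts 1/10 s, in which the tool goes at most 50 mm and 8.59 degrees, less where a joint would pass 70% of its speed; a pose out of reach is approached as far as the arm can. A call with a gripper value outside its range is refused whole. The fingers move at their own pace and stop on an object; the grip force is fixed at half the most. Time passes only in rows, so rows that do not move let the fingers close, or fill a call up. It gives the time, the measured TCP pose, the force and the opening at its end, in the units of the state.
- readout.read_state(): the state, without advancing time (a new reading comes with each control period).
- capture(name): name is "scene" or "top"; returns the picture (384x512x3 uint8, blue, green, red); there is no depth.
- camera_model(name): a dict with "camera_matrix" (3x3 intrinsics, pixels), "pose" (4x4, takes a point from camera to world coordinates). Camera axes: x right, y up, looking along -z (the intrinsics and any distortion apply to the point x, -y, -z); pixel columns grow to the right and rows downward; lengths in m; the calibration is good to about 2 mm. A picture is of the moment at which its call begins. camera_model takes no time and is no camera call.
- bot.hand_in(): hands the job in, once; it reports no verdict.
Trained networks look in the newest picture that a camera, given by its name, has taken for a name from the list of things; names that differ only in an ending like _2 or _b are one class to them, and where a whole thing is asked for, a point or a joint stands for the part that bears it (a point fixed in the world has none). Each returns a list of dicts, best first, with "p" (0 to 1); they miss things now and then, are a little off and sometimes report something else, mostly with a low value. They report only what shows in the picture. A call takes as long as a camera call.
- spot_in(camera, thing): "location" ([x, y, z] in m, in world coordinates, good to about 4 mm: the middle of the surface that is visible of it).
- regions_of(camera, thing): "mask" (384x512 bool, what is visible of it).
The state is a dict: "time_s": time; "joint_positions": joint angles; "qvel": joint speeds; "tau": joint torques, N m; "position": TCP position; "tcp_rot": TCP orientation; "force": force on the tool from outside, world axes, zero at the start; "moment": the same for the moment, N m; "opening": opening from 0.0 (shut) to 1.0 (fully open).
Only numpy, scipy, OpenCV 4.12 (cv2) and the standard library are available. Lean on these libraries where they do the work, as an engineer would, in place of code of your own. Each camera call takes 0.05 s, during which the arm holds its last target. There are 200 camera calls.

## Working session

There is one attempt and no reset: what is moved stays moved. The work goes in short steps, Python scripts to look and compute and a tool call to move; the robot and the scene stay as the last step left them, time stands still between calls to the robot, and variables do not carry over. Pictures are saved under pics/ and viewed, about 8 in all and at most 12, crops included, and the job is handed in when it is done.

Besides the shell and the picture viewer there is one more tool, called as name(argument=value, ...), one argument or row to a line, values as JSON. send_rows: Moves the arm, as the interface text tells. Its arguments: {"type":"object","properties":{"moves":{"type":"array","items":{"type":"array","items":{"type":"array","items":{"type":"number"}}}}},"required":["moves"]}

```bash
mkdir -p pics && ls && python3 - <<'E'
from rig import readout, capture, camera_model, bot, spot_in, regions_of
import cv2,numpy as np
s=readout.read_state()
for k,v in s.items(): print(k,np.round(v,3).tolist())
for c in("scene","top"):
    im=capture(c); cv2.imwrite(f"pics/{c}0.png",im)
    m=camera_model(c); print(c,{k:(np.round(v,4).tolist() if not isinstance(v,str) else v) for k,v in m.items()})
    for t in("bolt","fixture","stand_a","long_bolt","strap_mid"):
        try: print(c,t,[(np.round(d["location"],4).tolist(),round(d["p"],2)) for d in spot_in(c,t)[:3]])
        except Exception as e: print(c,t,e)
E
```

```text
pics
time_s 0.0
joint_positions [-82.821, 30.277, 82.156, -0.001, 67.688, -10.227]
qvel [-0.088, 0.11, -0.022, 0.058, 0.117, 0.07]
tau [0.0, -44.005, -17.659, 0.063, 0.058, -0.0]
position [0.187, -0.596, 0.222]
tcp_rot [[0.954, 0.299, -0.0], [0.299, -0.954, 0.002], [0.0, -0.002, -1.0]]
force [-0.442, -0.491, 1.041]
moment [-0.043, 0.029, -0.027]
opening 0.998
scene {'camera_matrix': [[490.5535, 0.0, 254.1558], [0.0, 490.5535, 188.8959], [0.0, 0.0, 1.0]], 'pose': [[0.0721, -0.6226, 0.7792, 1.804], [0.9973, 0.0533, -0.0497, -0.1051], [-0.0106, 0.7807, 0.6248, 1.0726], [0.0, 0.0, 0.0, 1.0]]}
scene bolt [([0.5769, 0.0069, 0.0552], 0.27)]
scene fixture []
scene stand_a [([0.5107, -0.2494, 0.0606], 0.71), ([0.5291, -0.2456, 0.0378], 0.68)]
scene long_bolt [([0.5779, 0.0061, 0.0546], 0.41)]
scene strap_mid [([0.5789, 0.0091, 0.0522], 0.58)]
top {'camera_matrix': [[370.8971, 0.0, 256.6469], [0.0, 370.8971, 190.1417], [0.0, 0.0, 1.0]], 'pose': [[0.0089, 0.9956, -0.0929, 0.492], [-1.0, 0.0087, -0.0018, -0.0196], [-0.001, 0.0929, 0.9957, 1.1158], [0.0, 0.0, 0.0, 1.0]]}
top bolt [([0.497, -0.2439, 0.0727], 0.53)]
top fixture [([0.543, 0.0059, 0.0628], 0.59)]
top stand_a [([0.4976, -0.2426, 0.0345], 0.73)]
top long_bolt [([0.5159, 0.2547, 0.0754], 0.43)]
top strap_mid [([0.5435, 0.0062, 0.058], 0.59)]
```

```bash
python3 - <<'E'
import cv2,numpy as np
a=cv2.imread("pics/scene0.png");b=cv2.imread("pics/top0.png")
c=cv2.resize(b[110:310,130:390],None,fx=3,fy=3,interpolation=cv2.INTER_CUBIC)
cv2.imwrite("pics/topcrop.png",c)
cv2.imwrite("pics/scene1.png",cv2.resize(a,(768,576)))
E
```

```text
(no output)
```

View pics/topcrop.png

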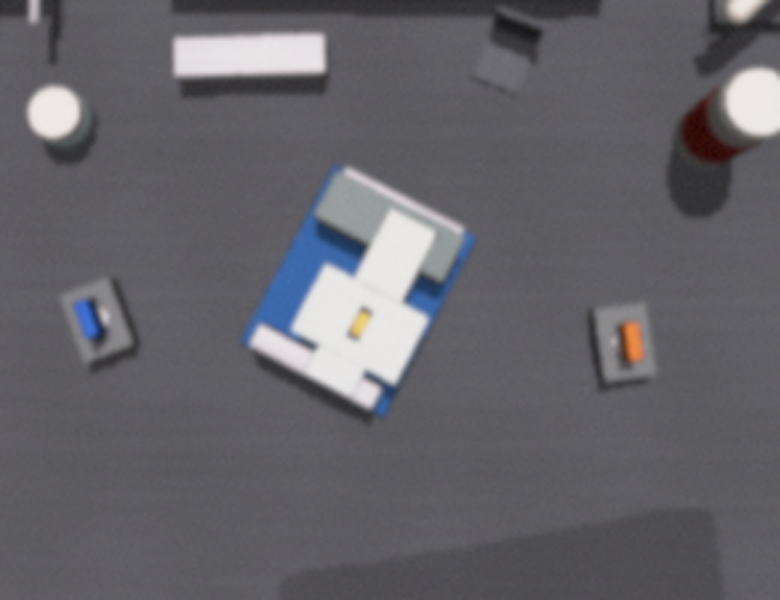

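View pics/scene1.png

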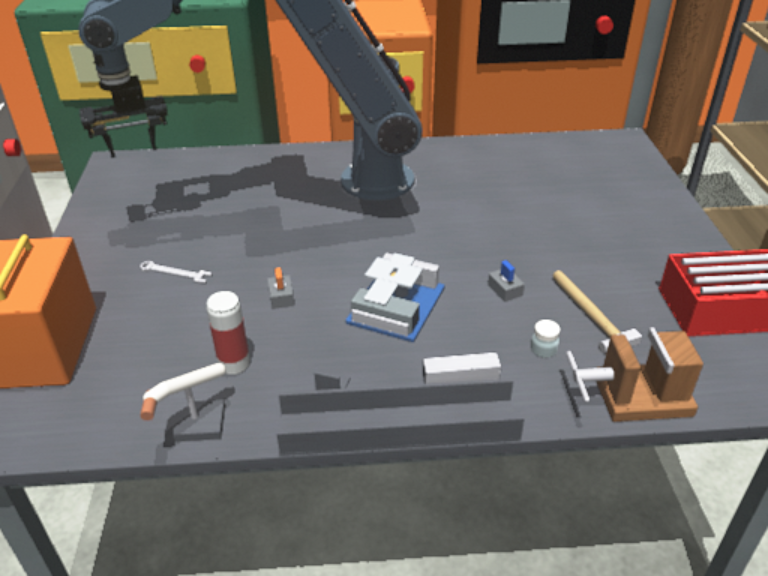

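The top view shows the slot with its yellow plunger at crop (360,323), i.e. full pixel (250,218). The orange wing is at crop (632,342) on the right, and the blue bolt is at the left. The scene view agrees. The fixture's x axis runs from the rail (bottom) to the tube (top right).

```bash
cat > h.py <<'E'
import cv2,numpy as np
from rig import readout, capture, camera_model, bot, spot_in, regions_of
def toplane(cam,px,z):
    m=camera_model(cam);K=np.array(m["camera_matrix"]);T=np.array(m["pose"])
    px=np.atleast_2d(px).astype(float)
    r=np.c_[px,np.ones(len(px))]@np.linalg.inv(K).T*[1,-1,-1]@T[:3,:3].T
    o=T[:3,3]; z=np.broadcast_to(z,len(px))
    return o+r*((z-o[2])/r[:,2])[:,None]
def proj(cam,P):
    m=camera_model(cam);K=np.array(m["camera_matrix"]);T=np.array(m["pose"])
    c=(np.atleast_2d(P)-T[:3,3])@T[:3,:3]*[1,-1,-1]; u=c@K.T
    return u[:,:2]/u[:,2:]
S=6
def hsvmask(im,lo,hi,roi):
    x0,y0,x1,y1=roi
    b=cv2.resize(im[y0:y1,x0:x1],None,fx=S,fy=S,interpolation=cv2.INTER_CUBIC)
    return cv2.inRange(cv2.cvtColor(b,cv2.COLOR_BGR2HSV),lo,hi)
def full(p,roi): return (np.asarray(p,float)+.5)/S-.5+np.array(roi[:2])
def biggest(mask):
    c=max(cv2.findContours(mask,cv2.RETR_EXTERNAL,cv2.CHAIN_APPROX_NONE)[0],key=cv2.contourArea)
    return c[:,0,:]
def axis(P):
    d=P[:,:2]-P[:,:2].mean(0);u=np.linalg.svd(d,full_matrices=False)[2][0]
    return np.degrees(np.arctan2(u[1],u[0]))
def rect(P):
    (c,s,a)=cv2.minAreaRect((P[:,:2]*1000).astype(np.float32)); return np.round(c,1),np.round(s,1),round(a,1)
E
python3 - <<'E'
from h import *
for cam,rois in(("top",dict(w=(325,205,360,245),b=(200,155,300,255),s=(238,205,262,230))),("scene",dict(w=(172,170,202,200),b=(220,160,310,235),s=(250,170,275,190)))):
    im=cv2.imread(f"pics/{cam}0.png")
    for n,lo,hi,z in(("w",(3,130,100),(18,255,255),.074),("b",(100,110,60),(125,255,255),.012),("s",(15,60,60),(35,255,255),.07)):
        r=rois[n];m=hsvmask(im,lo,hi,r)
        if n=="b": p=cv2.findNonZero(m)[:,0,:]
        else: p=biggest(m)
        P=toplane(cam,full(p,r),z)
        hull=cv2.convexHull((P[:,:2]*1000).astype(np.float32))
        print(cam,n,rect(P),"axis",round(axis(P),1),"n",len(p))
        if n=="b":print(cv2.approxPolyDP(hull,6,True)[:,0].round(0).tolist())
    cv2.imwrite(f"pics/{cam}_s.png",0*im)
# stand top face, white strap from top
im=cv2.imread("pics/top0.png")
r=(320,205,355,245);b=hsvmask(im,(0,0,85),(180,60,150),r);print("stand",rect(toplane("top",full(biggest(b),r),.034)))
r=(215,170,290,255);b=hsvmask(im,(0,0,215),(180,40,255),r);c=biggest(b);P=toplane("top",full(c,r),.07);print("strap",rect(P),cv2.approxPolyDP((P[:,:2]*1000).astype(np.float32),5,True)[:,0].round(0).tolist())
c0=cv2.resize(im[190:245,215:275],None,fx=8,fy=8,interpolation=cv2.INTER_NEAREST)
c1=cv2.resize(cv2.imread("pics/scene0.png")[155:240,220:310],None,fx=6,fy=6,interpolation=cv2.INTER_NEAREST)
H=max(len(c0),len(c1));o=np.zeros((H,c0.shape[1]+c1.shape[1],3),np.uint8);o[:len(c0),:c0.shape[1]]=c0;o[:len(c1),c0.shape[1]:]=c1
o=cv2.resize(o,None,fx=.75,fy=.75);print(o.shape);cv2.imwrite("pics/z1.png",o)
E
```

```text
top w (array([ 497.6, -252.1]), array([34.7, 16.2]), 8.0) axis -172.9 n 185
top b (array([547.2,   4.6]), array([160.5, 199.9]), 62.9) axis 88.1 n 27513
[[670.0, 29.0], [497.0, 119.0], [424.0, -20.0], [599.0, -110.0]]
top s (array([512.4,   1.5]), array([11.6, 25.6]), 61.9) axis 150.9 n 119
scene w (array([ 517.9, -248.9]), array([75.9, 13.8]), 8.7) axis 6.9 n 193
scene b (array([552. ,   6.2]), array([160.9, 206.8]), 62.9) axis -45.4 n 14957
[[610.0, -106.0], [679.0, 31.0], [494.0, 119.0], [492.0, -53.0], [596.0, -107.0]]
scene s (array([518.7,   1.8]), array([ 8.3, 16.7]), 64.9) axis -26.8 n 48
stand (array([ 495.1, -252.1]), array([101.6, 116.8]), 89.6)
strap (array([539. ,   3.1]), array([134.2, 171.4]), 61.9) [[618.0, -29.0], [556.0, 5.0], [565.0, 34.0], [508.0, 63.0], [495.0, 39.0], [485.0, 41.0], [483.0, 47.0], [506.0, 91.0], [500.0, 100.0], [493.0, 100.0], [439.0, -6.0], [451.0, -14.0], [458.0, 2.0], [471.0, -1.0], [461.0, -30.0], [515.0, -59.0], [533.0, -35.0], [598.0, -66.0]]
(382, 765, 3)
```

View pics/z1.png

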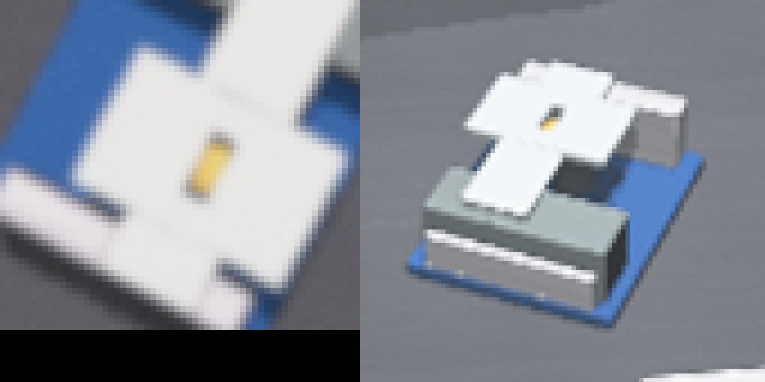

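The base fits 160.5 x 199.9 mm against 160 x 200 given, at yaw -27.1°. The slot is near (0.512, 0.002), which is x_f≈0 and y_f≈-18.5 mm, so the strap stands within its travel. The bolt is near (0.498, -0.252) at yaw about 7.5°. I'm moving towards it now. I'll grip with the tool half-turned, so that joint 6 stays in range for the later clockwise turn.

send_rows(
  moves=[
    [[0,0,0,4,-2.35,0.2,1],[0,0,0,4,-2.35,0.2,1],[0,0,0,4,-2.35,0.2,1],[0,0,0,4,-2.35,0.2,1],[0,0,0,4,-2.35,0.2,1]],
  ],
)

```text
time_s: 1.1
position: [0.3437, -0.4231, 0.2127]
tcp_rot: [[0.954, 0.299, 0.0], [0.299, -0.954, -0.001], [0.0, 0.001, -1.0]]
force: [1.5, -0.6, 0.3]
opening: 1.0
```

send_rows(
  moves=[
    [[0,0,0,4,-2.35,0.2,1],[0,0,0,4,-2.35,0.2,1],[0,0,0,4,-2.35,0.2,1],[0,0,0,4,-2.35,0.2,1],[0,0,0,4,-2.35,0.2,1]],
  ],
)

```text
time_s: 1.6
position: [0.4996, -0.251, 0.2028]
tcp_rot: [[0.954, 0.299, 0.001], [0.299, -0.954, -0.001], [0.0, 0.001, -1.0]]
force: [0.3, -1.3, -0.7]
opening: 1.002
```

send_rows(
  moves=[
    [[0,0,-8.5,0,0,0,1],[0,0,-8.5,0,0,0,1],[0,0,-8.5,0,0,0,1],[0,0,-8.5,0,0,0,1],[0,0,-8.5,0,0,0,1]],
  ],
)

```text
time_s: 2.1
position: [0.4985, -0.2524, 0.2027]
tcp_rot: [[0.496, 0.868, 0.0], [0.868, -0.496, -0.0], [-0.0, 0.0, -1.0]]
force: [0.5, -0.8, 1.0]
opening: 1.0
```

send_rows(
  moves=[
    [[0,0,-8.5,0,0,0,1],[0,0,-8.5,0,0,0,1],[0,0,-8.5,0,0,0,1],[0,0,-8.5,0,0,0,1],[0,0,-8.5,0,0,0,1]],
  ],
)

```text
time_s: 2.6
position: [0.4984, -0.2525, 0.2027]
tcp_rot: [[-0.221, 0.975, 0.0], [0.975, 0.221, -0.0], [-0.0, 0.0, -1.0]]
force: [0.3, -0.5, 1.2]
opening: 1.002
```

send_rows(
  moves=[
    [[0,0,-8.5,0,0,0,1],[0,0,-8.5,0,0,0,1],[0,0,-8.5,0,0,0,1],[0,0,-8.5,0,0,0,1],[0,0,-8.5,0,0,0,1]],
  ],
)

```text
time_s: 3.1
position: [0.4984, -0.2525, 0.2027]
tcp_rot: [[-0.822, 0.57, 0.0], [0.57, 0.822, -0.0], [-0.0, -0.0, -1.0]]
force: [-0.8, 0.1, -0.1]
opening: 0.996
```

send_rows(
  moves=[
    [[0,0,-8.5,0,0,0,1],[0,0,-8.5,0,0,0,1],[0,0,-8.5,0,0,0,1],[0,0,-8.5,0,0,0,1],[0,0,-8.5,0,0,0,1]],
  ],
)

```text
time_s: 3.6
position: [0.4985, -0.2525, 0.2027]
tcp_rot: [[-0.991, -0.135, 0.0], [-0.135, 0.991, -0.0], [-0.0, -0.0, -1.0]]
force: [-0.6, -0.7, -0.0]
opening: 0.997
```

```bash
cat >> h.py <<'E'
from scipy.optimize import minimize
def fitwing(cams,x0,z,ims):
    # silhouettes of the wing box (36x14, origin+30..66) against orange masks; x0=[x,y,yawdeg] in mm; z=bolt origin in m
    R={};out=[]
    for c in cams:
        u=proj(c,[[x0[0]/1e3,x0[1]/1e3,z+.048]])[0]; r=(int(u[0])-22,int(u[1])-22,int(u[0])+22,int(u[1])+22)
        R[c]=(r,hsvmask(ims[c],(2,110,40),(22,255,255),r)>0)
    B=np.array([[sx*18,sy*7,h] for sx in(-1,1) for sy in(-1,1) for h in(30,66)])/1e3
    def cost(p,one=None):
        a=np.radians(p[2]);Rz=np.array([[np.cos(a),-np.sin(a),0],[np.sin(a),np.cos(a),0],[0,0,1]])
        W=B@Rz.T+[p[0]/1e3,p[1]/1e3,z];t=0
        for c in ([one] if one else cams):
            r,m=R[c];q=((proj(c,W)-r[:2]+.5)*S-.5)
            g=np.zeros(m.shape,np.uint8);cv2.fillConvexPoly(g,np.round(cv2.convexHull(q.astype(np.float32))*16).astype(np.int32),1,shift=4)
            g=g>0;t+=1-(g&m).sum()/max((g|m).sum(),1)
        return t
    res=minimize(cost,x0,method="Nelder-Mead",options=dict(initial_simplex=[x0]+[list(np.add(x0,d)) for d in((8,0,0),(0,8,0),(0,0,12))],maxiter=300))
    return np.round(res.x,2),[round(cost(res.x,c),3) for c in cams]
E
python3 - <<'E'
from h import *
ims={c:cv2.imread(f"pics/{c}0.png") for c in("top","scene")}
for cs in(["top","scene"],["top"],["scene"]): print(cs,*fitwing(cs,[498,-250,7.5],.008,ims))
im=ims["top"]; r=(318,200,360,245)
s=readout.read_state();print(s["time_s"],np.round(s["position"],4),np.round(s["tcp_rot"],3).tolist(),np.round(s["joint_positions"],1),np.round(s["force"],1))
E
```

```text
['top', 'scene'] [ 497.39 -252.96    6.6 ] [np.float64(0.278), np.float64(0.222)]
['top'] [ 498.18 -255.5    10.29] [np.float64(0.248)]
['scene'] [ 493.89 -252.38    6.67] [np.float64(0.178)]
3.6 [ 0.4985 -0.2525  0.2027] [[-0.991, -0.135, 0.0], [-0.135, 0.991, -0.0], [-0.0, -0.0, -1.0]] [ -38.3   26.5   92.9    0.    60.5 -136.1] [-0.6 -0.7 -0. ]
```

send_rows(
  moves=[
    [[0,0,0,0.15,0,3,1],[0,0,0,0,0,3.5,1],[0,0,0,0,0,3,1],[0,0,0,0,0,2,1],[0,0,0,0,0,1.5,1]],
  ],
)

```text
time_s: 4.1
position: [0.4964, -0.2523, 0.071]
tcp_rot: [[-0.992, -0.129, -0.001], [-0.129, 0.992, 0.001], [0.001, 0.001, -1.0]]
force: [0.1, -0.5, -0.4]
opening: 1.001
```

send_rows(
  moves=[
    [[0,0,0,0,0,1,1],[0,0,0,0,0,1,1],[0,0,0,0,0,0.9,1],[0,0,0,0,0,0,1],[0,0,0,0,0,0,1]],
  ],
)

```text
time_s: 4.6
position: [0.4971, -0.2528, 0.0438]
tcp_rot: [[-0.992, -0.129, 0.0], [-0.129, 0.992, -0.0], [-0.0, -0.0, -1.0]]
force: [0.1, -0.3, 0.3]
opening: 1.0
```

```bash
python3 - <<'E'
from h import *
o=[]
for c in("scene","top"):
    im=capture(c);cv2.imwrite(f"pics/{c}_g.png",im)
    u=proj(c,[[.498,-.2525,.06]])[0].astype(int);o.append(cv2.resize(im[u[1]-40:u[1]+40,u[0]-40:u[0]+40],None,fx=5,fy=5,interpolation=cv2.INTER_CUBIC))
cv2.imwrite("pics/g.png",np.hstack(o))
E
```

```text
(no output)
```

View pics/g.png

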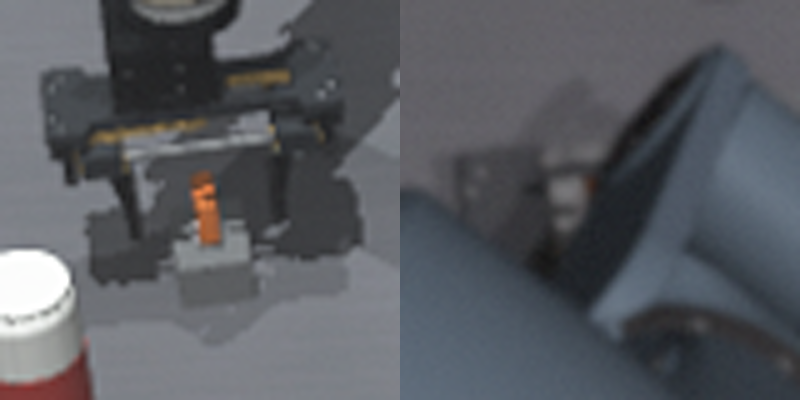

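The scene view (left half) shows the orange wing at (205,210), midway between the open fingers. The arm blocks the top view. I'm closing the gripper.

send_rows(
  moves=[
    [[0,0,0,0,0,0,-1],[0,0,0,0,0,0,-1],[0,0,0,0,0,0,-1],[0,0,0,0,0,0,-1],[0,0,0,0,0,0,-1]],
  ],
)

```text
time_s: 5.2
position: [0.4969, -0.2527, 0.0436]
tcp_rot: [[-0.992, -0.129, 0.0], [-0.129, 0.992, -0.0], [-0.0, -0.0, -1.0]]
force: [-0.3, 0.1, 0.2]
opening: 0.632
```

send_rows(
  moves=[
    [[0,0,0,0,0,0,-1],[0,0,0,0,0,0,-1],[0,0,0,0,0,0,-1],[0,0,0,0,0,0,-1],[0,0,0,0,0,0,-1]],
  ],
)

```text
time_s: 5.7
position: [0.4969, -0.2526, 0.0435]
tcp_rot: [[-0.992, -0.129, -0.0], [-0.129, 0.992, 0.0], [0.0, 0.0, -1.0]]
force: [0.9, 0.6, -0.6]
opening: 0.169
```

```bash
python3 - <<'E'
from h import *
s=readout.read_state();print(s["time_s"],np.round(s["position"],4),np.round(s["tcp_rot"],3).tolist(),np.round(s["force"],1),np.round(s["moment"],2),s["opening"],s["opening"]*87)
E
```

```text
5.7 [ 0.4969 -0.2526  0.0435] [[-0.992, -0.129, -0.0], [-0.129, 0.992, 0.0], [0.0, 0.0, -1.0]] [ 0.9  0.6 -0.6] [ 0.13 -0.14  0.  ] 0.16918728423390447 14.719293728349689
```

send_rows(
  moves=[
    [[0,0,0,0,0,0,-1],[0,0,0,0,0,0,-1],[0,0,0,0,0,-0.5,-1],[0,0,0,0,0,-1,-1],[0,0,0,0,0,-1.5,-1]],
  ],
)

```text
time_s: 6.2
position: [0.4964, -0.2522, 0.0737]
tcp_rot: [[-0.992, -0.129, -0.001], [-0.129, 0.992, 0.001], [0.001, 0.001, -1.0]]
force: [-0.6, 0.3, -0.7]
opening: 0.158
```

send_rows(
  moves=[
    [[0,0,0,0,0,-2,-1],[0,0,0,0,0,-2,-1],[0,0,0,0,0,-2,-1],[0,0,0,0,0,-2,-1],[0,0,0,0,0,-1,-1]],
  ],
)

```text
time_s: 6.7
position: [0.4976, -0.2531, 0.166]
tcp_rot: [[-0.992, -0.129, 0.003], [-0.129, 0.992, -0.002], [-0.003, -0.003, -1.0]]
force: [1.3, 0.2, -1.3]
opening: 0.155
```

```bash
python3 - <<'E'
from h import *
im=capture("scene");cv2.imwrite("pics/scene_l.png",im)
s=readout.read_state();p=s["position"];print(s["time_s"],np.round(p,4),np.round(s["tcp_rot"],3).tolist(),np.round(s["force"],1),np.round(s["moment"],2),s["opening"],np.round(s["joint_positions"],1))
u=proj("scene",[[p[0],p[1],p[2]]])[0].astype(int)
cv2.imwrite("pics/l.png",cv2.resize(im[u[1]-30:u[1]+40,u[0]-40:u[0]+40],None,fx=7,fy=7,interpolation=cv2.INTER_CUBIC))
# exact remaining move to 10 mm above slot in tool axes
a=np.radians(-27.1);fx=np.array([np.cos(a),np.sin(a),0]);R=np.array(s["tcp_rot"])
d=np.array([.5122,.0018,.20])-p;print("world d",np.round(d,4),"tool cm",np.round(R.T@d*100,2),"yaw",np.degrees(np.arctan2(R[1,0],R[0,0])))
E
```

```text
6.75 [ 0.4981 -0.2535  0.1668] [[-0.992, -0.129, 0.004], [-0.129, 0.992, -0.003], [-0.004, -0.004, -1.0]] [ 0.2 -0.3 -0.6] [ 0.09 -0.21 -0.04] 0.15819858193444525 [ -38.4   29.2   95.1   -0.    55.4 -135.8]
world d [0.0141 0.2553 0.0332] tool cm [-4.7  25.12 -3.4 ] yaw -172.58248303405256
```

View pics/l.png

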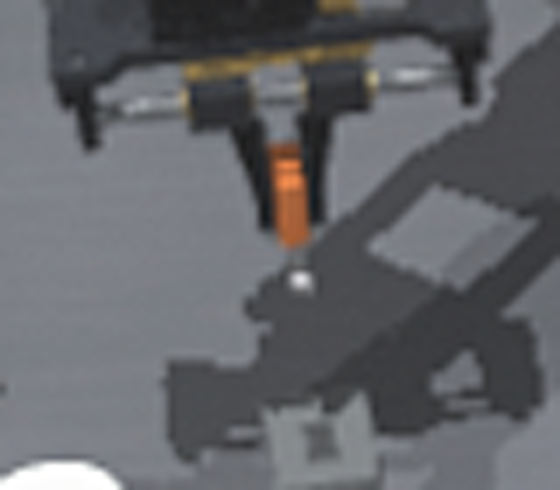

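The bolt hangs upright between the fingers, with the bright T-head at (300,280) and the empty stand hole below. I'm carrying it over the slot and turning it to the fixture's yaw.

send_rows(
  moves=[
    [[0,0,0,-0.5,2.7,0,-1],[0,0,0,-0.8,4.2,0,-1],[0,0,0,-0.9,4.6,0,-1],[0,0,0,-0.9,4.6,0,-1],[0,0,0,-0.8,4.2,0,-1]],
  ],
)

```text
time_s: 7.25
position: [0.5086, -0.0443, 0.163]
tcp_rot: [[-0.992, -0.129, -0.001], [-0.129, 0.992, 0.001], [0.001, 0.001, -1.0]]
force: [1.1, 0.3, -0.1]
opening: 0.156
```

send_rows(
  moves=[
    [[0,0,0,-0.6,3.2,0,-1],[0,0,0,-0.2,1.6,0,-1],[0,0,6.5,0,0,0,-1],[0,0,7,0,0,0,-1],[0,0,7,0,0,0,-1]],
  ],
)

```text
time_s: 7.75
position: [0.5105, 0.0029, 0.163]
tcp_rot: [[-0.973, 0.231, -0.001], [0.231, 0.973, 0.0], [0.001, -0.0, -1.0]]
force: [0.1, -0.5, -1.1]
opening: 0.157
```

send_rows(
  moves=[
    [[0,0,7,0,0,0,-1],[0,0,7,0,0,0,-1],[0,0,0,0,0,1,-1],[0,0,0,0,0,1,-1],[0,0,0,0,0,0,-1]],
  ],
)

```text
time_s: 8.25
position: [0.5095, 0.0026, 0.1415]
tcp_rot: [[-0.891, 0.454, -0.005], [0.454, 0.891, 0.001], [0.005, -0.001, -1.0]]
force: [-0.2, -0.6, -1.6]
opening: 0.157
```

```bash
cat > look.py <<'E'
from h import *
import sys
n=sys.argv[1];s=readout.read_state();p=np.array(s["position"]);R=np.array(s["tcp_rot"])
im=capture("scene");cv2.imwrite(f"pics/scene_{n}.png",im);t=capture("top");cv2.imwrite(f"pics/top_{n}.png",t)
yaw=np.degrees(np.arctan2(R[1,0],R[0,0]))
print(s["time_s"],np.round(p,4),"yaw",yaw,"F",np.round(s["force"],1),"M",np.round(s["moment"],2),s["opening"],np.round(s["joint_positions"],1))
a=np.radians(-27.1);Q=np.array([[np.cos(a),-np.sin(a),0],[np.sin(a),np.cos(a),0],[0,0,1]])
print("tcp in fixture mm",np.round(Q.T@(p-[.5205,.0183,0])*1e3,1),"bolt z",round((p[2]-.0355)*1e3,1))
print("wing fit scene",*fitwing(["scene"],[p[0]*1e3,p[1]*1e3,yaw-180],p[2]-.0355,{"scene":im}))
u=proj("scene",[[.512,.002,.085]])[0].astype(int)
cv2.imwrite(f"pics/{n}.png",np.hstack([cv2.resize(i[u[1]-35:u[1]+35,u[0]-40:u[0]+40],None,fx=5,fy=5,interpolation=cv2.INTER_CUBIC) for i,u in((im,u),(t,proj("top",[[.512,.002,.085]])[0].astype(int)))]))
E
python3 look.py a
```

```text
8.25 [0.5095 0.0026 0.1415] yaw 152.9978285510514 F [-0.2 -0.6 -1.6] M [ 0.12 -0.11  0.  ] 0.15680467982511676 [-12.3  28.4 102.9  -0.   48.9 -75.3]
tcp in fixture mm [ -2.7 -19.  141.5] bolt z 106.0
wing fit scene [506.3   -1.06  -7.92] [np.float64(0.347)]
```

View pics/a.png

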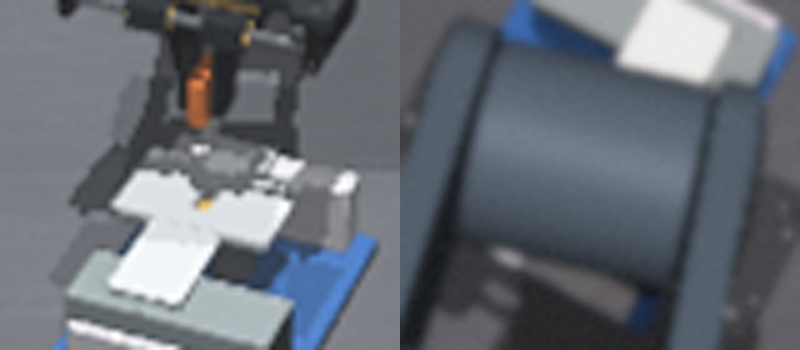

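The scene view shows the bolt head at (200,150) above the strap, and the slot's yellow plunger at (205,205) below it. The arm hides the top view. I'm going down close to the strap, then correcting.

send_rows(
  moves=[
    [[0,0,0,0,0,1,-1],[0,0,0,0,0,1,-1],[0,0,0,0,0,0.7,-1],[0,0,0,0,0,0,-1],[0,0,0,0,0,0,-1]],
  ],
)

```text
time_s: 8.85
position: [0.511, 0.0023, 0.1162]
tcp_rot: [[-0.89, 0.455, -0.001], [0.455, 0.89, 0.0], [0.001, -0.0, -1.0]]
force: [-0.2, 0.3, -1.5]
opening: 0.159
```

```bash
python3 look.py b; python3 - <<'E'
# slot: yellow pixels still visible vs the picture at start, scene camera, sub-pixel row/col centroid of head (bright) and slot
from h import *
for n in("0","b"):
    im=cv2.imread(f"pics/scene_{n}.png" if n!="0" else "pics/scene0.png")
E
```

```text
8.85 [0.511  0.0023 0.1162] yaw 152.908908346598 F [-0.2  0.3 -1.5] M [ 0.05 -0.14  0.02] 0.15855862270659968 [-12.3  30.9 104.    0.   45.2 -75.2]
tcp in fixture mm [ -1.2 -18.5 116.2] bolt z 80.7
wing fit scene [506.45  -1.51  -6.96] [np.float64(0.365)]
```

View pics/b.png

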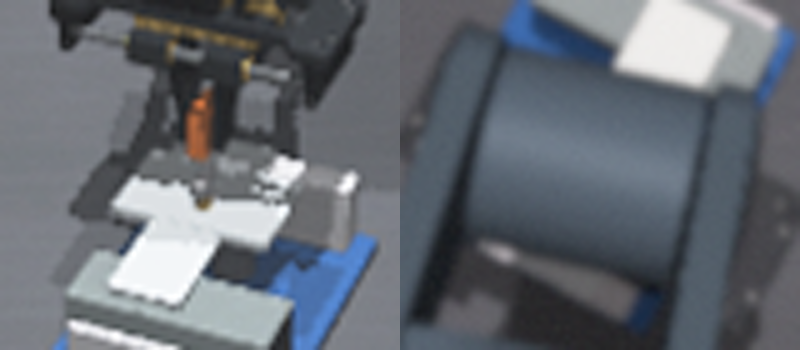

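send_rows(
  moves=[
    [[0,0,0,-0.12,0,0.3,-1],[0,0,0,0,0,0.3,-1],[0,0,0,0,0,0.2,-1],[0,0,0,0,0,0.1,-1],[0,0,0,0,0,0,-1]],
  ],
)

```text
time_s: 9.45
position: [0.512, 0.0018, 0.1073]
tcp_rot: [[-0.89, 0.455, -0.001], [0.455, 0.89, 0.0], [0.001, -0.0, -1.0]]
force: [-0.8, 0.4, -1.7]
opening: 0.159
```

send_rows(
  moves=[
    [[0,0,0,0,0,0.05,-1],[0,0,0,0,0,0.05,-1],[0,0,0,0,0,0.05,-1],[0,0,0,0,0,0.05,-1],[0,0,0,0,0,0,-1]],
  ],
)

```text
time_s: 9.95
position: [0.5122, 0.0018, 0.1055]
tcp_rot: [[-0.89, 0.456, -0.0], [0.456, 0.89, 0.0], [0.0, 0.0, -1.0]]
force: [-0.2, -0.2, -1.2]
opening: 0.158
```

```bash
cat > st.py <<'E'
from h import *
s=readout.read_state();p=np.array(s["position"]);R=np.array(s["tcp_rot"])
a=np.radians(-27.1);Q=np.array([[np.cos(a),-np.sin(a),0],[np.sin(a),np.cos(a),0],[0,0,1]])
print(s["time_s"],"fix mm",np.round(Q.T@(p-[.5205,.0183,0])*1e3,1),"bolt z",round((p[2]-.0355)*1e3,1),"F fix",np.round(Q.T@s["force"],1),"M",np.round(Q.T@s["moment"],2),"yaw rel",np.degrees(np.arctan2(R[1,0],R[0,0]))-152.9, "tilt", np.round(np.degrees(R[:2,2]),2),round(s["opening"],3))
E
python3 st.py
```

```text
9.95 fix mm [ 1.000e-01 -1.850e+01  1.055e+02] bolt z 70.0 F fix [-0.1 -0.2 -1.2] M [ 0.12 -0.1   0.  ] yaw rel 0.00088602437716645 tilt [-0.  0.] 0.158
```

At strap height with no force yet. I'll feel further in small steps.

send_rows(
  moves=[
    [[0,0,0,0,0,0.05,-1],[0,0,0,0,0,0.05,-1],[0,0,0,0,0,0.05,-1],[0,0,0,0,0,0,-1],[0,0,0,0,0,0,-1]],
  ],
)

```text
time_s: 10.45
position: [0.5122, 0.0018, 0.104]
tcp_rot: [[-0.89, 0.456, 0.0], [0.456, 0.89, 0.0], [-0.0, 0.0, -1.0]]
force: [-1.3, -0.4, -1.2]
opening: 0.157
```

```bash
python3 st.py
```

```text
10.45 fix mm [  0.2 -18.4 104. ] bolt z 68.5 F fix [-1.  -1.  -1.2] M [ 0.19 -0.11  0.02] yaw rel 0.001714116252230724 tilt [0. 0.] 0.157
```

send_rows(
  moves=[
    [[0,0,0,0,0,0.05,-1],[0,0,0,0,0,0.05,-1],[0,0,0,0,0,0.05,-1],[0,0,0,0,0,0,-1],[0,0,0,0,0,0,-1]],
  ],
)

```text
time_s: 10.95
position: [0.5125, 0.0019, 0.1026]
tcp_rot: [[-0.89, 0.456, 0.001], [0.456, 0.89, 0.0], [-0.0, 0.0, -1.0]]
force: [1.3, 1.4, -0.9]
opening: 0.157
```

```bash
python3 st.py
```

```text
10.95 fix mm [  0.3 -18.3 102.6] bolt z 67.1 F fix [ 0.5  1.8 -0.9] M [ 0.46 -0.12  0.03] yaw rel -0.002662694463850812 tilt [0.03 0.01] 0.157
```

Some sideways contact is building: the strap pushes the head towards +y. I'm shifting a little that way and going further down.

send_rows(
  moves=[
    [[0,0,0,0,0.05,0.05,-1],[0,0,0,0,0.03,0.05,-1],[0,0,0,0,0,0.05,-1],[0,0,0,0,0,0,-1],[0,0,0,0,0,0,-1]],
  ],
)

```text
time_s: 11.45
position: [0.5124, 0.0024, 0.101]
tcp_rot: [[-0.89, 0.455, -0.0], [0.455, 0.89, -0.0], [0.0, -0.0, -1.0]]
force: [0.1, 1.0, -1.5]
opening: 0.161
```

```bash
python3 st.py
```

```text
11.45 fix mm [  0.  -17.8 101. ] bolt z 65.5 F fix [-0.3  0.9 -1.5] M [ 0.15 -0.1   0.  ] yaw rel 0.008671856896228292 tilt [-0.02 -0.  ] 0.161
```

The moment has dropped back and the bolt is 4.5 mm below the strap's top with no vertical load, so it's in the slot. Continuing down.

send_rows(
  moves=[
    [[0,0,0,0,0,0.1,-1],[0,0,0,0,0,0.1,-1],[0,0,0,0,0,0.1,-1],[0,0,0,0,0,0.1,-1],[0,0,0,0,0,0,-1]],
  ],
)

```text
time_s: 11.95
position: [0.5124, 0.0025, 0.0969]
tcp_rot: [[-0.89, 0.455, -0.0], [0.455, 0.89, 0.0], [0.0, -0.0, -1.0]]
force: [-0.1, -0.1, -0.7]
opening: 0.163
```

```bash
python3 st.py
```

```text
11.95 fix mm [  0.  -17.7  96.9] bolt z 61.4 F fix [-0.  -0.2 -0.7] M [ 0.12 -0.07  0.04] yaw rel 0.005817063881181639 tilt [-0.02  0.  ] 0.163
```

send_rows(
  moves=[
    [[0,0,0,0,0,0.1,-1],[0,0,0,0,0,0.1,-1],[0,0,0,0,0,0.1,-1],[0,0,0,0,0,0.1,-1],[0,0,0,0,0,0.1,-1]],
  ],
)

```text
time_s: 12.45
position: [0.5126, 0.0025, 0.0923]
tcp_rot: [[-0.89, 0.455, 0.0], [0.455, 0.89, -0.0], [-0.0, 0.0, -1.0]]
force: [-0.4, 0.1, 3.9]
opening: 0.158
```

```bash
python3 st.py
```

```text
12.45 fix mm [  0.2 -17.7  92.3] bolt z 56.8 F fix [-0.4 -0.1  3.9] M [ 0.08  0.06 -0.01] yaw rel 0.007715473498507208 tilt [ 0.01 -0.  ] 0.158
```

Plunger contact is confirmed: about 5 N at 56.8 mm, as predicted. I'm pushing down to about 50.5 mm.

send_rows(
  moves=[
    [[0,0,0,0,0,0.1,-1],[0,0,0,0,0,0.1,-1],[0,0,0,0,0,0.1,-1],[0,0,0,0,0,0.1,-1],[0,0,0,0,0,0.1,-1]],
  ],
)

```text
time_s: 12.95
position: [0.5126, 0.0025, 0.0875]
tcp_rot: [[-0.89, 0.455, 0.0], [0.455, 0.89, -0.0], [-0.0, 0.0, -1.0]]
force: [-1.8, -0.2, 7.9]
opening: 0.16
```

send_rows(
  moves=[
    [[0,0,0,0,0,0.05,-1],[0,0,0,0,0,0,-1],[0,0,0,0,0,0,-1],[0,0,0,0,0,0,-1],[0,0,0,0,0,0,-1]],
  ],
)

```text
time_s: 13.45
position: [0.5126, 0.0025, 0.0872]
tcp_rot: [[-0.89, 0.455, 0.0], [0.455, 0.89, -0.0], [-0.0, 0.0, -1.0]]
force: [-2.6, 0.4, 8.2]
opening: 0.151
```

```bash
python3 st.py
```

```text
13.45 fix mm [  0.2 -17.7  87.2] bolt z 51.7 F fix [-2.5 -0.8  8.2] M [0.05 0.26 0.04] yaw rel 0.00953547203826588 tilt [ 0.02 -0.01] 0.151
```

send_rows(
  moves=[
    [[0,0,0,0,0,0.05,-1],[0,0,0,0,0,0.05,-1],[0,0,0,0,0,0.05,-1],[0,0,0,0,0,0,-1],[0,0,0,0,0,0,-1]],
  ],
)

```text
time_s: 13.95
position: [0.5126, 0.0025, 0.0859]
tcp_rot: [[-0.89, 0.455, 0.0], [0.455, 0.89, -0.0], [-0.0, 0.0, -1.0]]
force: [-1.2, 0.0, 8.5]
opening: 0.159
```

```bash
python3 st.py
```

```text
13.95 fix mm [  0.2 -17.7  85.9] bolt z 50.4 F fix [-1.1 -0.6  8.5] M [-0.01  0.28 -0.02] yaw rel 0.013371893453495431 tilt [ 0.03 -0.01] 0.159
```

About 51 mm by both position and force, so clear of the lips. I'm starting the clockwise turn (tool +z).

send_rows(
  moves=[
    [[0,0,2,0,0,0.02,-1],[0,0,3,0,0,0,-1],[0,0,3,0,0,0,-1],[0,0,3,0,0,0,-1],[0,0,3,0,0,0,-1]],
  ],
)

```text
time_s: 14.45
position: [0.5137, 0.0023, 0.0859]
tcp_rot: [[-0.752, 0.659, 0.003], [0.659, 0.752, -0.001], [-0.003, 0.001, -1.0]]
force: [-0.6, 1.1, 8.5]
opening: 0.156
```

```bash
python3 st.py
```

```text
14.45 fix mm [  1.2 -17.4  85.9] bolt z 50.4 F fix [-1.   0.7  8.5] M [0.   0.07 0.03] yaw rel -14.10246059813025 tilt [ 0.16 -0.04] 0.156
```

send_rows(
  moves=[
    [[0,0,4,0,0,0,-1],[0,0,4,0,0,0,-1],[0,0,4,0,0,0,-1],[0,0,4,0,0,0,-1],[0,0,4,0,0,0,-1]],
  ],
)

```text
time_s: 14.95
position: [0.5142, 0.0021, 0.086]
tcp_rot: [[-0.481, 0.877, 0.004], [0.877, 0.481, -0.001], [-0.003, 0.003, -1.0]]
force: [-0.4, 0.0, 9.4]
opening: 0.163
```

```bash
python3 st.py
```

```text
14.95 fix mm [  1.8 -17.3  86. ] bolt z 50.5 F fix [-0.4 -0.1  9.4] M [ 0.02 -0.06 -0.01] yaw rel -34.14587584231282 tilt [ 0.23 -0.05] 0.163
```

send_rows(
  moves=[
    [[0,0,4,0,0,0,-1],[0,0,4,0,0,0,-1],[0,0,4,0,0,0,-1],[0,0,4,0,0,0,-1],[0,0,4,0,0,0,-1]],
  ],
)

```text
time_s: 15.45
position: [0.5144, 0.002, 0.0861]
tcp_rot: [[-0.152, 0.988, 0.004], [0.988, 0.152, -0.001], [-0.002, 0.004, -1.0]]
force: [-0.2, -0.2, 9.6]
opening: 0.159
```

```bash
python3 st.py
```

```text
15.45 fix mm [  2.  -17.3  86.1] bolt z 50.6 F fix [-0.  -0.3  9.6] M [-0.02 -0.07  0.03] yaw rel -54.14568467095056 tilt [ 0.25 -0.06] 0.159
```

send_rows(
  moves=[
    [[0,0,4,0,0,0,-1],[0,0,4,0,0,0,-1],[0,0,4,0,0,0,-1],[0,0,4,0,0,0,-1],[0,0,4,0,0,0,-1]],
  ],
)

```text
time_s: 15.95
position: [0.5145, 0.002, 0.0861]
tcp_rot: [[0.195, 0.981, 0.005], [0.981, -0.195, -0.001], [-0.0, 0.005, -1.0]]
force: [0.1, -0.0, 9.2]
opening: 0.159
```

```bash
python3 st.py
```

```text
15.95 fix mm [  2.1 -17.3  86.1] bolt z 50.6 F fix [0.1 0.  9.2] M [-0.   -0.09  0.05] yaw rel -74.14215986544342 tilt [ 0.26 -0.07] 0.159
```

send_rows(
  moves=[
    [[0,0,4,0,0,0,-1],[0,0,4,0,0,0,-1],[0,0,4,0,0,0,-1],[0,0,3,0,0,0,-1],[0,0,1,0,0,0,-1]],
  ],
)

```text
time_s: 16.45
position: [0.514, 0.0025, 0.086]
tcp_rot: [[0.457, 0.89, 0.004], [0.89, -0.457, -0.0], [0.001, 0.003, -1.0]]
force: [-0.8, 1.3, 9.9]
opening: 0.16
```

```bash
python3 st.py
```

```text
16.45 fix mm [  1.5 -17.   86. ] bolt z 50.5 F fix [-1.3  0.8  9.9] M [0.2  0.17 0.08] yaw rel -90.06492085821984 tilt [ 0.2  -0.02] 0.16
```

At 90° with no stop torque. Easing up into the groove.

send_rows(
  moves=[
    [[0,0,0,0,0,0,-1],[0,0,0,0,0,-0.1,-1],[0,0,0,0,0,-0.1,-1],[0,0,0,0,0,-0.05,-1],[0,0,0,0,0,0,-1]],
  ],
)

```text
time_s: 16.95
position: [0.514, 0.0025, 0.0882]
tcp_rot: [[0.455, 0.89, 0.003], [0.89, -0.455, -0.0], [0.001, 0.003, -1.0]]
force: [0.1, 1.7, 6.1]
opening: 0.154
```

```bash
python3 st.py
```

```text
16.95 fix mm [  1.4 -17.   88.2] bolt z 52.7 F fix [-0.7  1.6  6.1] M [0.19 0.02 0.07] yaw rel -89.99506157507716 tilt [ 0.19 -0.02] 0.154
```

send_rows(
  moves=[
    [[0,0,0,0,0,-0.05,-1],[0,0,0,0,0,-0.05,-1],[0,0,0,0,0,-0.05,-1],[0,0,0,0,0,-0.05,-1],[0,0,0,0,0,0,-1]],
  ],
)

```text
time_s: 17.45
position: [0.5139, 0.0024, 0.0897]
tcp_rot: [[0.456, 0.89, 0.003], [0.89, -0.456, -0.0], [0.001, 0.003, -1.0]]
force: [3.1, 2.0, 5.2]
opening: 0.158
```

```bash
python3 st.py
```

```text
17.45 fix mm [  1.4 -17.2  89.7] bolt z 54.2 F fix [1.8 3.2 5.2] M [ 0.55 -0.4   0.05] yaw rel -90.00941536818513 tilt [ 0.17 -0.01] 0.158
```

send_rows(
  moves=[
    [[0,0,0,0.05,0.05,0,-1],[0,0,0,0,0,-0.05,-1],[0,0,0,0,0,-0.05,-1],[0,0,0,0,0,0,-1],[0,0,0,0,0,0,-1]],
  ],
)

```text
time_s: 17.95
position: [0.5139, 0.0025, 0.0905]
tcp_rot: [[0.456, 0.89, 0.001], [0.89, -0.456, -0.0], [0.0, 0.001, -1.0]]
force: [3.7, 0.4, 3.8]
opening: 0.159
```

```bash
python3 st.py
```

```text
17.95 fix mm [  1.3 -17.1  90.5] bolt z 55.0 F fix [3.1 2.  3.8] M [ 0.34 -0.57  0.02] yaw rel -89.99934518251862 tilt [ 0.08 -0.02] 0.159
```

send_rows(
  moves=[
    [[0,0,0,0,0.1,0,-1],[0,0,0,0,0,-0.05,-1],[0,0,0,0,0,0,-1],[0,0,0,0,0,0,-1],[0,0,0,0,0,0,-1]],
  ],
)

```text
time_s: 18.45
position: [0.514, 0.0024, 0.0908]
tcp_rot: [[0.456, 0.89, -0.0], [0.89, -0.456, 0.0], [0.0, -0.0, -1.0]]
force: [1.9, 2.6, 4.2]
opening: 0.159
```

```bash
python3 st.py
```

```text
18.45 fix mm [  1.5 -17.1  90.8] bolt z 55.3 F fix [0.6 3.2 4.2] M [ 0.55 -0.26  0.02] yaw rel -89.99778762599789 tilt [-0.02  0.01] 0.159
```

send_rows(
  moves=[
    [[0,0,0,0.06,0.02,0,-1],[0,0,0,0,0,-0.05,-1],[0,0,0,0,0,-0.03,-1],[0,0,0,0,0,0,-1],[0,0,0,0,0,0,-1]],
  ],
)

```text
time_s: 18.95
position: [0.5141, 0.0025, 0.0915]
tcp_rot: [[0.455, 0.89, -0.001], [0.89, -0.455, -0.0], [-0.001, -0.001, -1.0]]
force: [0.1, -0.9, 2.4]
opening: 0.16
```

```bash
python3 st.py; python3 look.py c
```

```text
18.95 fix mm [  1.5 -16.9  91.5] bolt z 56.0 F fix [ 0.5 -0.8  2.4] M [-0.14 -0.25 -0.02] yaw rel -89.98500693071509 tilt [-0.07 -0.01] 0.16
18.95 [0.5141 0.0025 0.0915] yaw 62.914993069284925 F [ 0.1 -0.9  2.4] M [-0.24 -0.15 -0.02] 0.1602830192477865 [-12.2  33.5 104.4  -0.   42.1  14.9]
tcp in fixture mm [  1.5 -16.9  91.5] bolt z 56.0
wing fit scene [514.03   2.37 -93.12] [np.float64(0.805)]
```

View pics/c.png

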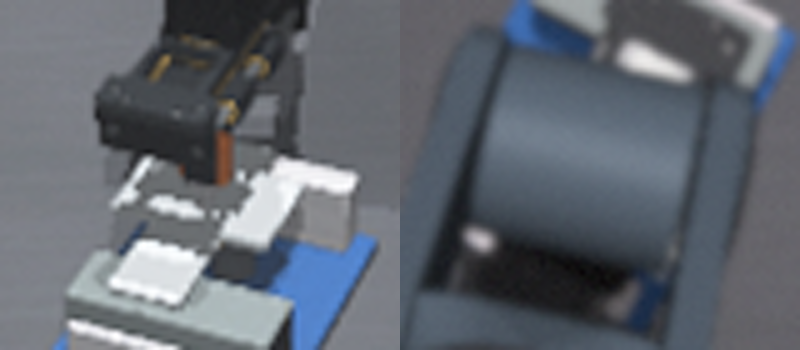

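The wing is now turned across, under the gripper at (205,165), with the strap below it. I'll check with a slight upward pull that it's held.

send_rows(
  moves=[
    [[0,0,0,0,0,-0.05,-1],[0,0,0,0,0,0,-1],[0,0,0,0,0,0,-1],[0,0,0,0,0,0,-1],[0,0,0,0,0,0,-1]],
  ],
)

```text
time_s: 19.55
position: [0.5141, 0.0026, 0.0916]
tcp_rot: [[0.455, 0.89, -0.001], [0.89, -0.455, -0.0], [-0.001, -0.001, -1.0]]
force: [0.9, -2.6, -7.6]
opening: 0.16
```

```bash
python3 st.py
```

```text
19.55 fix mm [  1.4 -16.9  91.6] bolt z 56.1 F fix [ 1.9 -1.9 -7.6] M [-0.37 -0.56  0.03] yaw rel -89.98440496455241 tilt [-0.08 -0.  ] 0.16
```

It's locked: the bolt stays at 56.1 mm against a pull of about 7 N. I'm relieving that, opening and withdrawing.

send_rows(
  moves=[
    [[0,0,0,0,0,0.04,-1],[0,0,0,0,0,0,-1],[0,0,0,0,0,0,0],[0,0,0,0,0,0,0.3],[0,0,0,0,0,0,0.3]],
  ],
)

```text
time_s: 20.05
position: [0.5147, 0.0031, 0.0922]
tcp_rot: [[0.456, 0.89, 0.001], [0.89, -0.456, 0.0], [0.001, 0.0, -1.0]]
force: [-0.5, 0.4, -0.0]
opening: 0.349
```

send_rows(
  moves=[
    [[0,0,0,0,0,0,0.3],[0,0,0,0,0,0,0.3],[0,0,0,0,0,0,0.3],[0,0,0,0,0,0,0.3],[0,0,0,0,0,-0.5,0.3]],
  ],
)

```text
time_s: 20.55
position: [0.5141, 0.0028, 0.0964]
tcp_rot: [[0.455, 0.89, -0.002], [0.89, -0.455, 0.0], [-0.0, -0.002, -1.0]]
force: [0.1, -0.5, -0.2]
opening: 0.644
```

send_rows(
  moves=[
    [[0,0,0,0,0,-2,0.3],[0,0,0,0,0,-3,0.3],[0,0,0,0,0,-4,0.3],[0,0,0,0,0,-4,0.3],[0,0,0,0,0,-4,0.3]],
  ],
)

```text
time_s: 21.05
position: [0.5141, 0.0028, 0.2686]
tcp_rot: [[0.455, 0.89, -0.0], [0.89, -0.455, 0.0], [0.0, -0.0, -1.0]]
force: [0.1, -0.4, -0.3]
opening: 0.652
```

send_rows(
  moves=[
    [[0,0,0,4,0,0,0.3],[0,0,0,4.5,0,0,0.3],[0,0,0,4.5,0,0,0.3],[0,0,0,4.5,0,0,0.3],[0,0,0,4,0,0,0.3]],
  ],
)

```text
time_s: 21.55
position: [0.613, 0.1961, 0.2671]
tcp_rot: [[0.455, 0.89, 0.0], [0.89, -0.455, 0.0], [0.0, 0.0, -1.0]]
force: [0.4, 0.2, -0.6]
opening: 0.648
```

```bash
python3 look.py d; python3 - <<'E'
from h import *
ims={c:cv2.imread(f"pics/{c}_d.png") for c in("top","scene")}
for cs in(["top","scene"],["top"],["scene"]): print(cs,*fitwing(cs,[513,2,62.9],.056,ims))
E
```

```text
21.55 [0.613  0.1961 0.2671] yaw 62.93553839603052 F [ 0.4  0.2 -0.6] M [-0.04 -0.04  0.03] 0.6476447773638395 [ 7.8 29.2 76.3  0.  74.4 34.9]
tcp in fixture mm [  1.3 200.4 267.1] bolt z 231.6
wing fit scene [ 612.98  196.11 -117.06] [np.float64(1.0)]
['top', 'scene'] [512.95   1.62  62.2 ] [np.float64(0.272), np.float64(0.26)]
['top'] [ 5.1192e+02 -1.1000e-01  6.0350e+01] [np.float64(0.271)]
['scene'] [510.78   2.34  85.03] [np.float64(0.218)]
```

View pics/d.png

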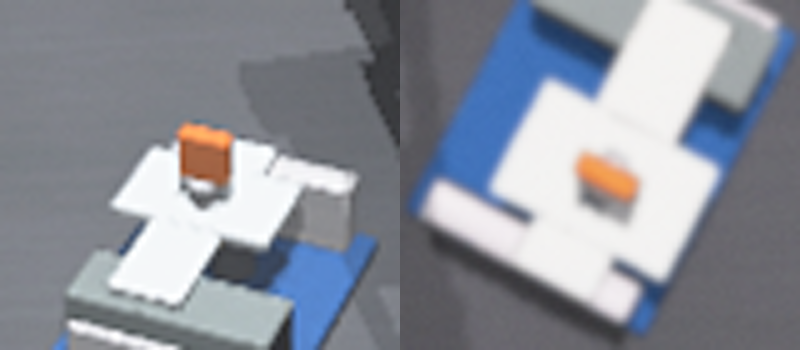

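The bolt stands upright on the strap: wing at (205,155) in the scene half and (607,178) in the top half. It lies across the slot at a fitted yaw of 62°, against 62.9° for the fixture's y. The arm is clear, so I'm handing in.

```bash
python3 -c "
from rig import bot
print(bot.hand_in())"
```

```text
the job is handed in; nothing more can be done
None
```

The orange bolt stands upright and locked across the slot, and I handed the job in at about 21.6 s. No verdict came back.

**What I did:** I lifted the bolt out of its stand and felt its T-head into the strap's slot. I pushed it onto the spring to about 50.5 mm, turned it 90° clockwise and eased it up into the groove. Then I opened the gripper and backed away.

**Checks that agreed:**
- **Lock:** with the bolt still gripped, a light upward pull (about 7.6 N on the wrist) left it at 56.1 mm, so the groove holds it.
- **Forces:** the wrist forces I read while pushing and turning stayed under 10 N.
- **Final pictures:** both cameras show the bolt upright. The fit using both puts its yaw at 62°, against 62.9° for the fixture's y, at about (0.513, 0.002). By my fixture frame that is within 1–2 mm of x = 0 and about 18 mm to the −y side.

**Checks that disagreed or were not done:**
- **Spring force:** it read about 1.4 N lower than the given spring law. That is force noise or about 1 mm of slip in the grip.
- **Wing fits:** each single-camera fit was loose (overlap error 0.2–0.3). The scene camera alone gave a yaw of 85°, which I judged unreliable because the top picture clearly shows the wing across the slot.
- **Loose things:** I did not check the blue bolt or the other loose things again at the end. The planned path went nowhere near them.

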